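# Tip the cut blanks into the cleaning basket and leave the tray to drain

### The arm

A 6-joint arm with a two-finger parallel gripper is mounted at the origin on the work surface. World frame = base frame: x ahead of the robot, y to its left, z up, the work surface at z = 0. Lengths are in m, angles in rad, forces in N, time in s.
With the tool pointing down it reaches from about 0.35 to 0.775 m from the base axis. Payload 5.5 kg.
Tool frame: the origin (TCP) lies at the very end of the fingers, on their centre line; the grasp point (between the pads) lies 19 mm behind it; z points along the fingers, y is the line along which they close (so a half turn about z gives the same grasp; the last joint's range is limited). The gripper opens to 85 mm and grips with 20 to 120 N. Pads are 22 mm wide; open, the fingers measure 114 mm over their backs; the gripper's body (76 mm by 85 mm) begins 54 mm behind the grasp point. The pads swing forward as they close: fully open they stand 13 mm farther back than shut.
Start: joints at [-1.302, 0.313, 0.046, 1.304, 0, 1.431], TCP at [0.229, -0.528, 0.231] pointing down, gripper open.
Joint ranges: [-2.76, 2.76], [-0.86, 1.69], [-1.03, 1.26], [-2.2, 2.34], [-1.47, 1.5], [-3.14, 3.14]. Speed limits (rad/s): [2.57, 2.57, 3.14, 3.14, 3.14, 3.14].

### API

Orientations are given as a unit quaternion [w, x, y, z].
In Python, from workcell import get_state, read_camera, calibration, hand_in gives the robot as it stands.
- The arm moves only by the tool drive_tool, never from a script. Its argument "deltas" is a list that holds one entry, the list of rows, each a list of 7 numbers: the closure in counts, from 0 (fully open) to 255 (shut), then the shift along the tool's x, y, z in m, then the turn, a rotation vector about the tool's x, y, z in degrees. A call has 1 to 12 rows; each row is the pose to reach, as a shift and turn from the pose commanded when the call began, along the tool's axes at that moment; what a row does not reach only later rows make up. A row lasts 1/8 s, in which the tool goes at most 62.5 mm and 10.7 degrees, less where a joint would pass 70% of its speed; a pose out of reach is approached as far as the arm can. A call with a gripper value outside its range is refused whole. The fingers move at their own pace and stop on an object; "newtons" is the grip in N (left out, the last holds). Time passes only in rows, so rows that repeat a pose let the fingers close. It gives the time, the measured TCP pose, the force, the opening and the grip force at its end, in the units of the state.
- get_state(): the state, without advancing time (a new reading comes with each control period).
- read_camera(name): name is "scene" or "top" or "wrist"; returns (picture, depth): 400x640x3 uint8, red, green, blue; 400x640 float32, m along the optical axis (not along the pixel's ray), 0 where there is no reading.
- calibration(name): a dict with "mtx" (3x3 intrinsics, pixels), "world_from_camera" (4x4, takes a point from camera to world coordinates). Camera axes: x right, y up, looking along -z (the intrinsics and any distortion apply to the point x, -y, -z); pixel columns grow to the right and rows downward; lengths in m; the calibration is good to about 2 mm. A picture is of the moment at which its call begins: read the wrist's pose just before it. calibration takes no time and is no camera call; for the wrist camera it gives the pose at the moment of the call.
- hand_in(): hands the job in; it is judged then, once.
The state is a dict: "clock": time; "joint_pos": joint angles; "qvel": joint speeds; "tau": joint torques, N m; "tcp_pos": TCP position; "orientation": TCP orientation; "wrist_force": force on the tool from outside, world axes, zero at the start; "ft_torque": the same for the moment, N m; "finger_gap": finger opening in m; "grip_force": force on a finger pad.
Only numpy, scipy, OpenCV 4.12 (cv2) and the standard library are available. Lean on these libraries where they do the work, as an engineer would, in place of code of your own. Each camera call takes 0.05 s, during which the arm holds its last target. There are 200 camera calls.

### The job

Lift the steel corner-spout tray by its handle, hold its spout corner close above the cleaning basket, and tip the tray straight down towards that corner so that all four cut blanks slide out through the notch into the basket; do not touch the blanks with the fingers. Then set the empty tray to drain, centred and square on the two rubber-sleeved rails of the sloping stand with its spout towards the low end, and let go of it. Do not shift the basket or knock any of the other things about.

Things in the scene. Friction and masses are not known exactly. Their poses are not given: they have to be found in the camera images.
- tray: Loose square steel tray, 140 mm a side, 0.22 kg; floor 3 mm thick, walls 2.5 mm thick, 25 mm high. At one corner the last 46 mm of both walls are missing: a notch 65 mm wide, the bare floor corner its spout. Black handle at the opposite corner. Origin: centre of the underside; x along the diagonal to the spout, z up. Starts flat on the bench, spout roughly to world -y. Corners 99 mm from the origin.
- tray_grip (a point): Middle of the tray's handle, at (-145, 0, 45) mm in the tray's frame. The handle is a level black bar 85 mm long along the tray's x (x = -105 to -190 mm), 16 mm wide along y, 24 mm high (33 to 57 mm above the tray's underside). Axes as the tray's.
- tray_spout (a point): Tip of the tray's spout corner, on the upper face of the floor, at (99, 0, 3) mm in the tray's frame. Axes as the tray's.
- blank_round: Loose slice of round steel bar, 20 mm diameter, 10 mm high, 25 g; origin at the centre of its underside. Starts lying flat in the tray. The blanks start to slide on the tray's floor at a slope of about 14 to 21 degrees.
- blank_brass: Loose slice of round brass bar, 18 mm diameter, 12 mm high, 26 g; origin at the centre of its underside. Starts lying flat in the tray.
- blank_hex: Loose slice of dark steel hexagon bar, 20 mm across flats, 10 mm high, 27 g; origin at the centre of its underside. Starts lying flat in the tray.
- blank_square: Loose slice of square copper bar, 18 x 18 mm, 10 mm high, 29 g; origin at the centre of its underside. Starts lying flat in the tray.
- basket: Open rectangular basket of perforated steel, the insert of an ultrasonic cleaner, loose on the bench, 0.45 kg. Outside 180 mm along its x, 130 mm along its y, 50 mm high; walls 3 mm. Origin: centre of its underside; z up.
- stand: Fixed steel drain stand: drip dish 170 x 160 mm, 12 mm high, under two round rubber-sleeved rails 12 mm thick, 130 mm long along its y. High rail at x = -50 mm (top 62.6 mm up), low rail at x = +50 mm (top 45 mm): a plate on both slopes down 10 degrees towards +x. Origin: centre of the dish's underside. The low end (+x) points roughly to world -y.
- stand_seat (a point): Point midway between the tops of the stand's two rails, 54 mm above the bench: where the centre of the tray's underside belongs. Axes as the stand's (level; x to the low end).
- mount_black: Bystander: specimen in a black resin puck, 30 mm diameter, 18 mm high; origin under its centre.
- mount_red: Bystander: specimen in a red resin puck, 30 mm diameter, 18 mm high; origin under its centre.
- marker: Bystander: blue marker pen with a white cap, 130 mm long, 15 mm thick, lying; origin under its middle.
- brush: Bystander: small brush lying on the bench, 170 mm long; origin under its middle.
- suspension: Bystander: white bottle with an orange cap, 48 mm diameter, 110 mm high; origin under its centre.
- beaker: Bystander: glass beaker, 68 mm diameter, 85 mm high; origin under its centre.
- forceps: Bystander: steel forceps lying on the bench, 130 mm long; origin under their middle.
Mind the look-alikes: they are no part of the job. Leave any purple or yellow look-alike of the stand alone.

How it is judged:
By the outcome, as a careful person would: the job done as asked, in the order asked, and still so for the second after the job is handed in, with the robot touching nothing.
It also fails if it takes over 45 s, if anything falls off the work surface, if the arm or the gripper's body presses on something with over 40 N, if the wrist force passes 120 N, or if a joint passes its speed limit or range.

## Working session

There is one attempt and no reset: what is moved stays moved. The work goes in short steps, Python scripts to look and compute and a tool call to move; the robot and the scene stay as the last step left them, time stands still between calls to the robot, and variables do not carry over. Pictures are saved under pics/ and viewed, at most 10 in all, crops included, and the job is handed in when it is done.

Besides the shell and the picture viewer there is one more tool, called after "Request:" as name([rows], argument=value, ...), one row to a line, values as JSON. drive_tool: Moves the arm, as the interface text tells. Its arguments: {"type":"object","properties":{"deltas":{"type":"array","items":{"type":"array","items":{"type":"array","items":{"type":"number"}}}},"newtons":{"type":"number"}},"required":["deltas"]}

```bash
ls; mkdir -p pics; cat > h.py <<'E'
import numpy as np, cv2
from workcell import *
from scipy.spatial.transform import Rotation as R
def grab(n):
    c=calibration(n); p,d=read_camera(n); return p,d,np.array(c["mtx"]),np.array(c["world_from_camera"]),c
def cloud(d,K,T):
    v,u=np.mgrid[:d.shape[0],:d.shape[1]]
    P=np.stack([(u-K[0,2])/K[0,0]*d,-(v-K[1,2])/K[1,1]*d,-d],-1)
    return P@T[:3,:3].T+T[:3,3]
def save(n,p): cv2.imwrite(n,p[:,:,::-1])
E
python3 - <<'E'
from h import *
for n in("top","scene"):
    p,d,K,T,c=grab(n); np.savez(n,p=p,d=d,K=K,T=T); save(f"pics/{n}.png",p); print({k:v for k,v in c.items() if k not in("mtx","world_from_camera")},T.round(3).tolist())
print(get_state())
E
```

```text
pics
{} [[0.025, 0.996, -0.086, 0.415], [-1.0, 0.023, -0.021, -0.095], [-0.019, 0.087, 0.996, 1.212], [0.0, 0.0, 0.0, 1.0]]
{} [[-0.171, -0.825, 0.538, 1.115], [0.985, -0.138, 0.101, 0.032], [-0.009, 0.548, 0.837, 0.996], [0.0, 0.0, 0.0, 1.0]]
{'clock': 0.1, 'joint_pos': array([-1.30161383e+00,  3.13936874e-01,  4.51378668e-02,  1.30362054e+00,
       -8.31017791e-06,  1.43120214e+00]), 'qvel': array([-0.0003526 , -0.00078553,  0.00231446, -0.0008688 , -0.00244369,
        0.00071015]), 'tau': array([ 3.84132931e-03, -4.81724024e+01,  2.99243993e+01,  1.27154414e-02,
       -5.40938208e-05,  1.13000996e-05]), 'tcp_pos': array([ 0.22842826, -0.52719753,  0.23050998]), 'orientation': array([-8.09638785e-04,  9.79184992e-01,  2.02968208e-01, -5.66972212e-05]), 'wrist_force': array([ 0.69594307, -0.12677522,  0.40092715]), 'ft_torque': array([-0.00339799, -0.01479363,  0.02252634]), 'grip_force': 0.0, 'finger_gap': 0.08596764511777556}
```

View pics/top.png

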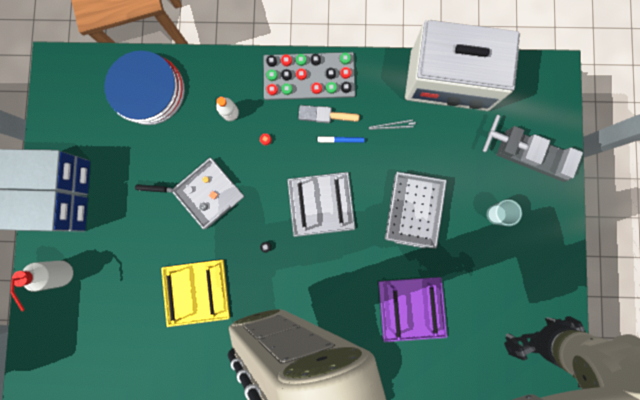

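View pics/scene.png

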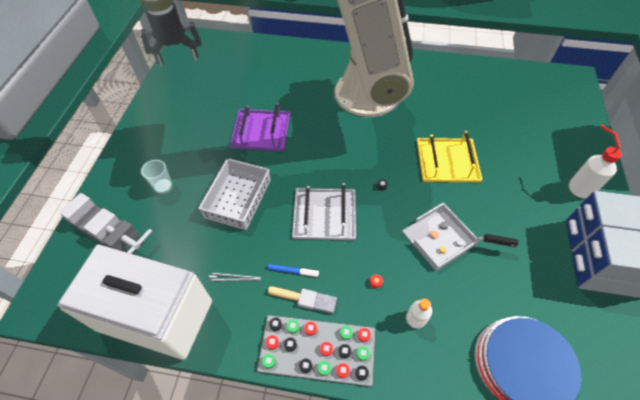

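The top view shows the tray with blanks at about (208,193) and its black handle at (153,187). The grey stand is at (322,204) and the basket at (416,209). The stand's look-alikes are the yellow one at (196,293) and the purple one at (412,309). I choose the grey one, and the tray is the only one with a handle.

```bash
cat > m.py <<'E'
from h import *
for n in ("top","scene"):
    z=np.load(n+".npz"); p,d,K,T=[z[k] for k in "pdKT"]; W=cloud(d,K,T); hsv=cv2.cvtColor(p,cv2.COLOR_RGB2HSV)
    ok=d>0
    if n=="top":
        v,u=np.mgrid[:400,:640]
        boxes=dict(tray=(165,150,250,235),handle=(130,178,178,196),stand=(280,165,362,242),basket=(378,165,455,252),red=(255,130,275,150),black=(258,238,276,254),bottle=(212,92,242,124))
        bench=ok&(u>100)&(u<560)&(v>60)&(v<320)&(hsv[...,0]>60)&(hsv[...,0]<90)&(hsv[...,1]>100); print("bench z",np.percentile(W[bench][:,2],[5,50,95]))
    else: boxes=dict(tray=(395,195,480,275),handle=(478,228,522,250),stand=(285,180,362,245),basket=(195,155,275,235))
    for k,(a,b,c,e) in boxes.items():
        w=W[b:e,a:c][ok[b:e,a:c]]
        lo={'tray':.015,'handle':.04,'stand':.03,'basket':.04}.get(k,.01)
        q=w[(w[:,2]>lo)&(w[:,2]<.13)]
        if k=='tray': q=q[q[:,2]<.04]
        if len(q)<5: print(n,k,'few');continue
        r=cv2.minAreaRect((q[:,:2]*1000).astype(np.float32))
        print(n,k,len(q),'rect',np.round(r[0],1),np.round(r[1],1),round(r[2],1),'z',np.percentile(q[:,2]*1000,[5,50,95]).round(1))
        if k=='stand':
            m=q[:,1].mean()
            for s,g in(('hi+y',q[q[:,1]>m]),('lo-y',q[q[:,1]<m])):
                r=cv2.minAreaRect((g[:,:2]*1000).astype(np.float32)); print('  ',s,np.round(r[0],1),np.round(r[1],1),round(r[2],1),np.percentile(g[:,2]*1000,[50,95]).round(1))
    if n=="top":
        cv2.imwrite("pics/crop.png",cv2.resize(p[150:250,125:455],(792,240),interpolation=cv2.INTER_CUBIC)[:,:,::-1])
E
python3 m.py
```

```text
bench z [-0.00250044  0.00141426  0.00538992]
top tray 433 rect [528.3 258.2] [143.3 156.1] 41.4 z [15.6 26.2 32.1]
top handle 209 rect [539.7 395.5] [91.8 16.3] 87.3 z [43.  56.9 61.3]
top stand 426 rect [510.2 -64. ] [136.1 112. ] 8.4 z [41.7 53.2 65.9]
   hi+y [502.3 -14.5] [135.   11.8] 8.1 [62.4 67.3]
   lo-y [ 518.2 -113.2] [134.8  11.7] 7.9 [45.1 48.8]
top basket 578 rect [ 498.4 -321.5] [135.8 186.8] 82.0 z [42.7 52.6 56.8]
top red 92 rect [689.6  97. ] [27.3 27.7] 77.7 z [13.5 19.1 22.7]
top black 94 rect [387.9  85.9] [24.8 28.6] 1.6 z [15.2 19.2 23.8]
top bottle 374 rect [763.2 199.4] [39.6 48.1] 34.1 z [ 19.8  74.9 112.2]
scene tray 530 rect [532.7 254.9] [143.5 145.2] 40.9 z [15.7 24.6 30.4]
scene handle 288 rect [541.3 396.2] [93.5 18.6] 87.0 z [42.  55.3 59.8]
scene stand 364 rect [511.9 -62.8] [138.4 110.4] 7.8 z [40.  47.6 64.7]
   hi+y [505.  -12.3] [138.4   8.5] 7.8 [62.2 65.7]
   lo-y [ 518.4 -111.6] [136.8  11.9] 7.8 [43.9 47.5]
scene basket 624 rect [ 498.1 -319.6] [136.7 186.7] 81.8 z [40.8 50.7 54.9]
```

View pics/crop.png

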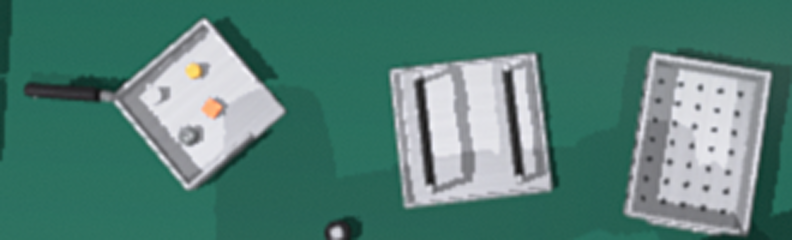

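The crop confirms the choice. It shows the tray with four blanks and its handle on the left, and the bare grey stand with the high rail to the left (+y). The basket is on the right, long along world x. I'll drive above the handle.

```bash
cat >> h.py <<'E'
def down(xdeg):
    "tool pointing down, tool x at this heading"
    a=np.radians(xdeg); x=np.array([np.cos(a),np.sin(a),0]); z=np.array([0,0,-1.]); return R.from_matrix(np.c_[x,np.cross(z,x),z])
def tcp():
    s=get_state(); q=s["orientation"]; return np.array(s["tcp_pos"]),R.from_quat([*q[1:],q[0]])
def delta(p,r):
    p0,r0=tcp(); print("shift",r0.inv().apply(np.array(p)-p0).round(4),"turn",np.degrees((r0.inv()*r).as_rotvec()).round(1))
E
python3 -c "
from h import *
delta([.54,.396,.16],down(86.8))"
```

```text
shift [ 0.6528 -0.7232  0.0718] turn [ -0.1  -0.1 -63.4]
```

Request:
drive_tool([
  [[0,0.653,-0.723,0.0,0,0,-63.4],[0,0.653,-0.723,0.0,0,0,-63.4],[0,0.653,-0.723,0.0,0,0,-63.4],[0,0.653,-0.723,0.0,0,0,-63.4],[0,0.653,-0.723,0.0,0,0,-63.4],[0,0.653,-0.723,0.0,0,0,-63.4],[0,0.653,-0.723,0.0,0,0,-63.4],[0,0.653,-0.723,0.0,0,0,-63.4],[0,0.653,-0.723,0.0,0,0,-63.4],[0,0.653,-0.723,0.0,0,0,-63.4],[0,0.653,-0.723,0.0,0,0,-63.4],[0,0.653,-0.723,0.0,0,0,-63.4]],
])

```text
clock: 1.6
tcp_pos: [0.4687, 0.1851, 0.231]
orientation: [0.0, 0.726, 0.687, -0.0]
wrist_force: [1.0, -0.6, 0.8]
finger_gap: 0.0855
grip_force: 0.0
```

```bash
python3 -c "
from h import *
delta([.54,.396,.16],down(86.8)); s=get_state(); print(s['clock'],s['joint_pos'].round(2),tcp()[0])"
```

```text
shift [0.2146 0.0595 0.071 ] turn [0. 0. 0.]
1.6 [ 0.22  0.18 -0.13  1.26 -0.    1.84] [0.46874298 0.18505067 0.23104993]
```

Request:
drive_tool([
  [[0,0.215,0.06,0.07,0,0,0],[0,0.215,0.06,0.07,0,0,0],[0,0.215,0.06,0.07,0,0,0],[0,0.215,0.06,0.07,0,0,0],[0,0.215,0.06,0.07,0,0,0],[0,0.215,0.06,0.07,0,0,0]],
])

```text
clock: 2.35
tcp_pos: [0.5399, 0.3937, 0.1606]
orientation: [-0.0, 0.726, 0.687, -0.001]
wrist_force: [0.8, -1.4, -0.4]
finger_gap: 0.0854
grip_force: 0.0
```

```bash
cat > w.py <<'E'
from h import *
import sys
p,d,K,T,c=grab("wrist"); save("pics/%s.png"%sys.argv[1],p); W=cloud(d,K,T); np.savez("wrist",p=p,d=d,K=K,T=T); print(tcp()[0],T[:3,3].round(3))
hsv=cv2.cvtColor(p,cv2.COLOR_RGB2HSV)
m=(d>0)&(W[...,2]>.045)&(W[...,2]<.07)&(abs(W[...,1]-.396)<.08)&(abs(W[...,0]-.54)<.04)
q=W[m]*1000; print(len(q))
if len(q)>10:
  r=cv2.minAreaRect(q[:,:2].astype(np.float32)); print(r,np.percentile(q[:,2],[10,50,90]))
E
python3 w.py w1
```

```text
[0.54015926 0.39336559 0.16140268] [0.544 0.473 0.303]
1539
((540.291015625, 401.159423828125), (83.49270629882812, 16.041208267211914), 86.43524932861328) [54.25353814 56.81633046 58.04692701]
```

View pics/w1.png

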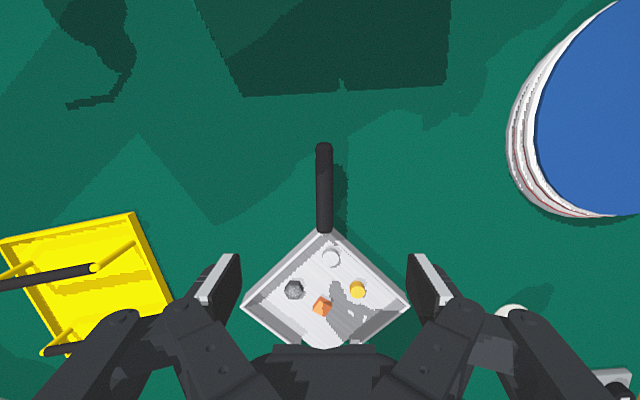

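The wrist view shows the handle at (324,187), between the fingers. It measures 83 x 16 mm, top at 57 mm, centre (540,401) and heading 86.4°, which matches the sizes given. I'll descend.

```bash
python3 -c "
from h import *
delta([.5403,.401,.026],down(86.4)); print(tcp()[0])"
```

```text
shift [ 0.0077 -0.0002  0.1354] turn [-0.   0.   0.4]
[0.54015926 0.39336559 0.16140268]
```

Request:
drive_tool([
  [[0,0.006,0,0.05,0,0,0.4],[0,0.006,0,0.1,0,0,0.4],[0,0.006,0,0.135,0,0,0.4],[0,0.006,0,0.135,0,0,0.4],[0,0.006,0,0.135,0,0,0.4]],
])

```text
clock: 3.02
tcp_pos: [0.5421, 0.4, 0.0287]
orientation: [0.0, 0.729, 0.684, 0.001]
wrist_force: [0.3, -0.4, 0.1]
finger_gap: 0.0856
grip_force: 0.0
```

Request:
drive_tool([
  [[0,0.001,-0.0015,0.002,0,0,0],[0,0.001,-0.0015,0.002,0,0,0],[255,0.001,-0.0015,0.002,0,0,0],[255,0.001,-0.0015,0.002,0,0,0],[255,0.001,-0.0015,0.002,0,0,0],[255,0.001,-0.0015,0.002,0,0,0],[255,0.001,-0.0015,0.002,0,0,0],[255,0.001,-0.0015,0.002,0,0,0]],
], newtons=100)

```text
clock: 4.03
tcp_pos: [0.5395, 0.4013, 0.0244]
orientation: [0.0, 0.729, 0.685, 0.0]
wrist_force: [-0.2, -0.6, 1.3]
finger_gap: 0.0145
grip_force: 97.4
```

Request:
drive_tool([
  [[255,0,0,-0.02,0,0,0],[255,0,0,-0.05,0,0,0],[255,0,0,-0.09,0,0,0],[255,0,0,-0.13,0,0,0],[255,0,0,-0.15,0,0,0],[255,0,0,-0.15,0,0,0],[255,0,0,-0.15,0,0,0]],
], newtons=120)

```text
clock: 4.9
tcp_pos: [0.5385, 0.401, 0.1724]
orientation: [-0.0, 0.729, 0.685, -0.001]
wrist_force: [0.6, -1.1, -2.9]
finger_gap: 0.0144
grip_force: 117.0
```

```bash
cat > t.py <<'E'
from h import *
import sys
cam=sys.argv[1]; p,d,K,T,c=grab(cam); save("pics/%s.png"%sys.argv[2],p); W=cloud(d,K,T)
p0,r0=tcp(); print(p0,np.degrees(r0.as_matrix()[:,2]@[0,0,-1]))
# points in tool frame relative to grasp point; tray x=-tool x, y=tool y, z=-tool z if held level
L=r0.inv().apply(W.reshape(-1,3)-p0).reshape(W.shape)+[0,0,.019]
X=np.stack([-L[...,0]-.145,L[...,1],-L[...,2]+.045],-1)
m=(d>0)&(abs(X[...,0])+abs(X[...,1])<.085)&(abs(X[...,2]-.003)<.03)&(X[...,0]<.08)
q=X[m]; 
for i in range(8):
    A=np.c_[q[:,:2],np.ones(len(q))]; s,*_=np.linalg.lstsq(A,q[:,2],rcond=None); e=q[:,2]-A@s; k=e<np.percentile(e,95) if i<3 else abs(e)<.004; q=q[k]
print("n",len(q),"floor in nominal tray frame: pitch slope deg",np.degrees(np.arctan(s[:2])).round(2),"z0 mm",s[2]*1000)
np.savez("t_"+cam,p=p,X=X,d=d,W=W)
rim=(d>0)&(abs(X[...,0])+abs(X[...,1])<.12)&(X[...,2]-X[...,0]*s[0]-X[...,1]*s[1]-s[2]>.014)&(X[...,2]<.04)&(X[...,0]>-.106)
q=X[rim]*1000
if len(q)>30: print("rim",len(q),cv2.minAreaRect(q[:,:2].astype(np.float32)))
E
python3 t.py wrist w2; python3 t.py top top2;python3 t.py scene scene2
```

```text
[0.53836084 0.40086451 0.17206497] 57.295449150290814
[0.53836758 0.40079944 0.17206592] 57.295421612316424
n 1932 floor in nominal tray frame: pitch slope deg [-0.35  0.05] z0 mm 4.8147907652747595
rim 451 ((2.642651081085205, 0.2484283447265625), (143.39642333984375, 143.28201293945312), 45.6443977355957)
[0.5384597  0.4008519  0.17229005] 57.295480792537234
n 1700 floor in nominal tray frame: pitch slope deg [-0.46 -0.12] z0 mm 4.294833444956508
rim 545 ((-0.7433850765228271, 2.6577072143554688), (145.23028564453125, 148.2486572265625), 46.07902145385742)Traceback (most recent call last):
  File "t.py", line 11, in <module>
    A=np.c_[q[:,:2],np.ones(len(q))]; s,*_=np.linalg.lstsq(A,q[:,2],rcond=None); e=q[:,2]-A@s; k=e<np.percentile(e,95) if i<3 else abs(e)<.004; q=q[k]
                                                                                                   ~~~~~~~~~~~~~^^^^^^
    return _quantile_unchecked(
        a, q, axis, out, overwrite_input, method, keepdims, weights)
    return _ureduce(a,
                    func=_quantile_ureduce_func,
    ...<5 lines>...
                    overwrite_input=overwrite_input,
                    method=method)
    r = func(a, **kwargs)
    result = _quantile(arr,
                       quantiles=q,
    ...<2 lines>...
                       out=out,
                       weights=wgt)
    slices_having_nans = np.isnan(arr[-1, ...])
                                  ~~~^^^^^^^^^
IndexError: index -1 is out of bounds for axis 0 with size 0
```

View pics/w2.png

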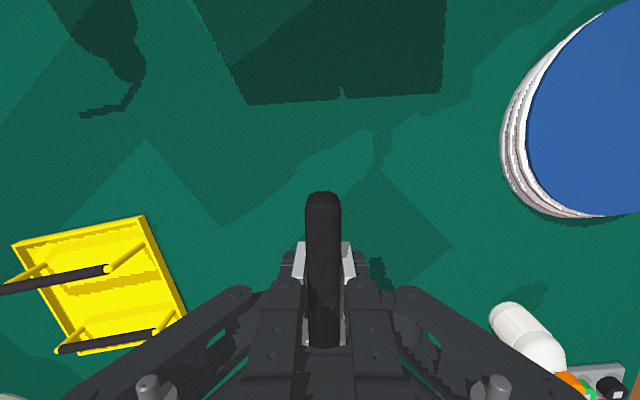

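The wrist view shows the handle (323,265) firmly between the pads. The tray sits level to 0.4° and on axis. Now I'll work out the carry and the tip.

```bash
cat >> h.py <<'E'
G=np.array([-.146,-.001,.0240]) # TCP in tray frame
def tool_for(pt_tray,pt_world,yaw,pitch,roll=0):
    Rt=R.from_euler("ZYX",[yaw,pitch,roll],degrees=True)
    return np.array(pt_world)+Rt.apply(G-np.array(pt_tray)), Rt*R.from_matrix(np.diag([-1.,1,-1]))
SP=np.array([.099,0,.003])
E
python3 -c "
from h import *
S=[.5005,-.300,.075]
for th in(0,10,20,30,40,50):
    p,r=tool_for(SP,S,-93.6,th); print(th,p.round(3)); delta(p,r)"
```

```text
0 [ 0.515 -0.055  0.096]
shift [-0.4567  0.0052  0.0771] turn [-0.2  0.1  0. ]
10 [ 0.514 -0.063  0.138]
shift [-0.4642  0.005   0.0349] turn [-0.2 10.1  0. ]
20 [ 0.514 -0.077  0.179]
shift [-0.4788  0.0049 -0.0054] turn [-0.2 20.1 -0. ]
30 [ 0.512 -0.099  0.216]
shift [-0.5003  0.0048 -0.0425] turn [-0.2 30.1 -0. ]
40 [ 0.51  -0.126  0.249]
shift [-0.5278  0.0047 -0.0754] turn [-0.2 40.1 -0. ]
50 [ 0.508 -0.159  0.276]
shift [-0.5606  0.0046 -0.1029] turn [-0.2 50.1 -0. ]
```

Request:
drive_tool([
  [[255,-0.012,0,0,0,0,0],[255,-0.036,0,0,0,0,0],[255,-0.072,0.001,0,0,0,0],[255,-0.115,0.001,0,0,0,0],[255,-0.16,0.002,0,0,0,0],[255,-0.205,0.002,0,0,0,0],[255,-0.25,0.003,0,0,0,0],[255,-0.295,0.003,0,0,0,0],[255,-0.34,0.004,0,0,0,0],[255,-0.38,0.004,0,0,0,0],[255,-0.41,0.005,0,0,0,0],[255,-0.43,0.005,0,0,0,0]],
])

```text
clock: 6.55
tcp_pos: [0.5164, -0.0301, 0.174]
orientation: [-0.0, 0.73, 0.684, -0.0]
wrist_force: [1.2, 0.3, -2.9]
finger_gap: 0.0142
grip_force: 117.1
```

Request:
drive_tool([
  [[255,-0.015,0,0.005,0,0,0],[255,-0.024,0,0.02,0,0,0],[255,-0.026,0,0.04,0,0,0],[255,-0.026,0,0.06,0,0,0],[255,-0.026,0,0.07,0,0,0],[255,-0.026,0,0.075,0,0,0],[255,-0.026,0,0.075,0,0,0]],
])

```text
clock: 7.42
tcp_pos: [0.5158, -0.0539, 0.0992]
orientation: [-0.0, 0.729, 0.685, -0.0]
wrist_force: [0.3, 0.2, -3.0]
finger_gap: 0.0144
grip_force: 117.1
```

```bash
python3 -c "
from h import *
p,d,K,T,c=grab('top'); save('pics/top3.png',p[130:280,160:480]); W=cloud(d,K,T)
S=[.5005,-.300,.075]
s=get_state(); print(s['clock'],s['joint_pos'].round(2),tcp()[0])
for th in(0,10,20,30,40,50):
    p,r=tool_for(SP,S,-93.6,th); delta(p,r)"
```

```text
7.475 [-0.26  0.28 -0.33  0.96 -0.    1.37] [ 0.51619501 -0.05405582  0.09962494]
shift [-0.0014 -0.0012  0.0036] turn [0. 0. 0.]
shift [-0.0088 -0.0012 -0.0386] turn [ 0. 10.  0.]
shift [-0.0234 -0.0012 -0.0789] turn [ 0. 20.  0.]
shift [-0.0448 -0.0012 -0.1161] turn [ 0. 30.  0.]
shift [-0.0723 -0.0012 -0.1489] turn [ 0.  40.   0.1]
shift [-0.1051 -0.0012 -0.1765] turn [ 0.  50.   0.1]
```

View pics/top3.png

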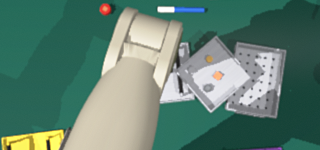

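The top crop shows the spout corner past the basket's near wall, with the basket at (255,78) and the blanks still on the tray. I'll tip about the spout.

Request:
drive_tool([
  [[255,-0.004,-0.001,-0.0165,0,5,0],[255,-0.009,-0.001,-0.0375,0,10,0],[255,-0.0155,-0.001,-0.058,0,15,0],[255,-0.0235,-0.001,-0.078,0,20,0],[255,-0.0315,-0.001,-0.0935,0,24,0],[255,-0.04,-0.001,-0.108,0,28,0],[255,-0.05,-0.001,-0.122,0,32,0],[255,-0.061,-0.001,-0.1355,0,36,0],[255,-0.0725,-0.001,-0.148,0,40,0],[255,-0.085,-0.001,-0.16,0,44,0],[255,-0.098,-0.001,-0.171,0,48,0],[255,-0.105,-0.001,-0.1755,0,50,0]],
])

```text
clock: 8.98
tcp_pos: [0.5086, -0.1607, 0.2751]
orientation: [-0.288, 0.661, 0.621, 0.308]
wrist_force: [-0.6, -0.3, -2.0]
finger_gap: 0.0146
grip_force: 117.4
```

```bash
python3 -c "
from h import *
p,d,K,T,c=grab('scene'); a=cv2.resize(p[110:290,150:450],(600,360),interpolation=cv2.INTER_CUBIC); save('pics/s4.png',a)
s=get_state(); print(s['clock'],s['joint_pos'].round(2),tcp()[0])
W=cloud(d,K,T)
delta(*tool_for(SP,[.5005,-.300,.075],-93.6,50))"
```

```text
9.025 [-0.8   0.63  0.31  1.93  0.61  0.62] [ 0.50839669 -0.16141454  0.27453896]
shift [ 0.0029 -0.0002  0.0009] turn [ 0.1 -0.  -0. ]
```

View pics/s4.png

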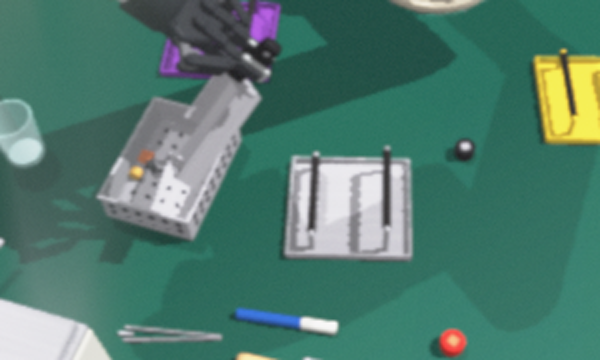

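The scene crop shows copper (147,156), brass (137,172) and a dark blank already in the basket, and the wrist force dropped by about the blanks' weight. I'll hold briefly, then check all four.

Request:
drive_tool([
  [[255,0.002,0,0,0,0,0],[255,0.002,0,0,0,0,0],[255,0.002,0,0,0,0,0],[255,0.002,0,0,0,0,0]],
])

```text
clock: 9.52
tcp_pos: [0.5084, -0.1571, 0.2766]
orientation: [-0.289, 0.66, 0.621, 0.308]
wrist_force: [0.7, 0.8, -2.0]
finger_gap: 0.0143
grip_force: 117.3
```

```bash
python3 -c "
from h import *
for y,z,th in((-.3,.115,45),(-.3,.145,30),(-.27,.15,10)):
    delta(*tool_for(SP,[.5005,y,z],-93.6 if th>20 else -90,th))
p,r=tool_for([0,0,0],[.511,-.063,.114],-82,10); print(p); delta(p,r)"
```

```text
shift [ 0.03    0.0001 -0.0054] turn [-0.  -5.   0.1]
shift [0.0446 0.0002 0.039 ] turn [ -0.  -20.    0.1]
shift [ 0.0312 -0.0166  0.1356] turn [  1.8 -39.9  -3.1]
[0.49057917 0.07511649 0.16298802]
shift [ 0.0614 -0.0321  0.2497] turn [  5.9 -39.8 -10.2]
```

Request:
drive_tool([
  [[255,0.03,0,-0.005,0,-5,0],[255,0.039,0,0.015,0,-12,0],[255,0.0446,0,0.039,0,-20,0],[255,0.04,-0.008,0.085,0.9,-30,-1.5],[255,0.031,-0.0166,0.1356,1.8,-39.9,-3.1],[255,0.045,-0.024,0.19,3.8,-39.9,-6.5],[255,0.0614,-0.032,0.24,5.9,-39.8,-10.2],[255,0.0614,-0.032,0.2497,5.9,-39.8,-10.2],[255,0.0614,-0.032,0.2497,5.9,-39.8,-10.2],[255,0.0614,-0.032,0.2497,5.9,-39.8,-10.2]],
])

```text
clock: 10.78
tcp_pos: [0.4916, 0.0737, 0.1635]
orientation: [-0.066, 0.654, 0.751, 0.058]
wrist_force: [-0.2, 0.2, -2.1]
finger_gap: 0.0145
grip_force: 117.3
```

```bash
cat > c.py <<'E'
from h import *
import sys
out=[]
for n,(a,b,c,e) in (("top",(375,160,460,255)),("scene",(185,145,285,245))):
    p,d,K,T,_=grab(n); W=cloud(d,K,T); w=W[b:e,a:c].reshape(-1,3); q=w[(w[:,2]>.04)&(w[:,2]<.062)]
    # keep only near basket
    q=q[(q[:,1]<-.23)]; print(n,cv2.minAreaRect((q[:,:2]*1000).astype(np.float32)))
    out.append(cv2.resize(p[b-5:e+5,a-100:c+20] if n=="top" else p[b-5:e+5,a:c+120],(396,300),interpolation=cv2.INTER_CUBIC))
    np.savez(n,p=p,d=d,K=K,T=T)
save("pics/%s.png"%sys.argv[1],np.hstack(out))
s=get_state(); print(s['clock'],s['wrist_force'],s['joint_pos'].round(2))
E
python3 c.py c5; python3 -c "
from h import *
for z in (.114,.056):
    p,r=tool_for([0,0,0],[.511,-.063,z],-82,10); delta(p,r)"
```

```text
top ((498.27508544921875, -321.3006896972656), (135.5948486328125, 185.72409057617188), 81.93391418457031)
scene ((498.35107421875, -320.3074951171875), (137.6708984375, 187.6703338623047), 81.46292114257812)
10.875 [ 0.61788082 -0.1969961  -1.58650586] [-0.12  0.21 -0.27  1.13  0.17  1.31]
shift [ 0.0017 -0.0008  0.0008] turn [ 0.1 -0.  -0.1]
shift [-0.0084 -0.0009  0.0579] turn [ 0.1 -0.  -0.1]
```

View pics/c5.png

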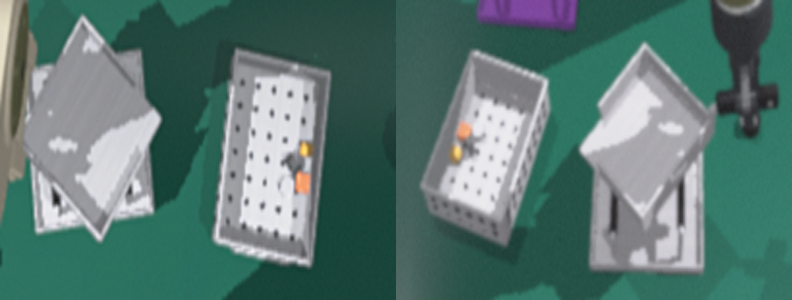

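The pictures show the tray empty and all four blanks in the basket: brass (305,148), hex (292,163), copper (303,183) and round (288,185) in the left half. The basket has not moved. Before lowering I'll check how the tray sits in the grip.

```bash
python3 t.py top x; python3 t.py scene x2; python3 - <<'E'
from h import *
for n in("top","scene"):
    z=np.load(f"t_{n}.npz"); W=z["W"];X=z["X"]
    m=(z["d"]>0)&(abs(X[...,0])+abs(X[...,1])<.12)&(X[...,2]>.018)&(X[...,2]<.04)&(X[...,0]>-.104)
    q=X[m]*1000; a=np.radians(45); 
    u=q[:,:2]@np.array([[np.cos(a),-np.sin(a)],[np.sin(a),np.cos(a)]])
    print(n,len(q),"u edges",np.percentile(u,[1,99],axis=0).round(1).tolist())
    # floor tip colour-independent: points |z-3|<6mm furthest along x
    f=(z["d"]>0)&(abs(X[...,2]-.004)<.006)&(abs(X[...,1])<.006)&(X[...,0]<.12); print(" tip x",np.sort(X[f][:,0])[-4:].round(4))
E
```

```text
[0.49154106 0.0734934  0.16334816] 56.418489501153886
n 1839 floor in nominal tray frame: pitch slope deg [-0.18 -0.01] z0 mm 5.167301628708769
rim 328 ((2.9133763313293457, 0.6699066162109375), (141.66860961914062, 142.3867645263672), 45.47876739501953)
[0.49145256 0.0736299  0.16325479] 56.41767566631594
n 1381 floor in nominal tray frame: pitch slope deg [-0.4   0.02] z0 mm 4.30809074470348
rim 463 ((0.9515953063964844, 0.40435791015625), (142.73855590820312, 145.59666442871094), 44.480125427246094)
top 333 u edges [[-68.0, -72.2], [72.9, 69.6]]
 tip x [0.0979 0.098  0.099  0.1009]
scene 477 u edges [[-69.1, -71.0], [72.1, 72.1]]
 tip x [0.0963 0.0973 0.0977 0.099 ]
```

Request:
drive_tool([
  [[255,-0.001,-0.001,0.02,0,0,0],[255,-0.005,-0.001,0.04,0,0,0],[255,-0.007,-0.001,0.05,0,0,0],[255,-0.008,-0.001,0.055,0,0,0],[255,-0.008,-0.001,0.058,0,0,0],[255,-0.008,-0.001,0.058,0,0,0],[255,-0.008,-0.001,0.058,0,0,0]],
])

```text
clock: 11.85
tcp_pos: [0.4899, 0.0769, 0.1048]
orientation: [-0.066, 0.654, 0.752, 0.058]
wrist_force: [-0.6, -0.0, -1.5]
finger_gap: 0.0144
grip_force: 117.3
```

```bash
python3 -c "
from h import *
for z in (.056,.054,):
    p,r=tool_for([0,0,0],[.511,-.063,z],-82,10); delta(p,r)"
```

```text
shift [-0.0018  0.0004 -0.0005] turn [ 0.1 -0.  -0. ]
shift [-0.0021  0.0004  0.0015] turn [ 0.1 -0.  -0. ]
```

Request:
drive_tool([
  [[255,-0.002,0,0.0005,0,0,0],[255,-0.002,0,0.0015,0,0,0],[255,-0.002,0,0.0015,0,0,0]],
])

```text
clock: 12.22
tcp_pos: [0.4902, 0.075, 0.1031]
orientation: [-0.066, 0.654, 0.752, 0.058]
wrist_force: [-0.1, -0.2, 3.2]
finger_gap: 0.0146
grip_force: 118.1
```

```bash
python3 -c "
from h import *
s=get_state();print(s['wrist_force'],s['ft_torque'])
p,r=tool_for([0,0,0],[.511,-.063,.054],-82,10); delta(p,r)"
```

```text
[-0.07456546 -0.23616144  3.18245485] [-0.3173115   0.12552799 -0.01271376]
shift [0.0001 0.0004 0.0001] turn [ 0.1 -0.  -0. ]
```

Request:
drive_tool([
  [[200,0,0,0,0,0,0],[170,0,0,0,0,0,0],[120,0,0,0,0,0,0],[60,0,0,0,0,0,0],[0,0,0,0,0,0,0],[0,0,0,0,0,0,0],[0,0,0,0,0,0,0],[0,0,0,0,0,0,0]],
], newtons=20)

```text
clock: 13.22
tcp_pos: [0.4898, 0.0751, 0.1025]
orientation: [-0.066, 0.654, 0.752, 0.058]
wrist_force: [0.6, -0.6, 0.5]
finger_gap: 0.0852
grip_force: 0.0
```

Request:
drive_tool([
  [[0,0,0,-0.02,0,0,0],[0,0,0,-0.06,0,0,0],[0,0,0,-0.1,0,0,0],[0,0.04,0,-0.14,0,0,0],[0,0.09,0,-0.15,0,0,0],[0,0.15,0,-0.15,0,0,0],[0,0.15,0,-0.15,0,0,0],[0,0.15,0,-0.15,0,0,0]],
])

```text
clock: 14.22
tcp_pos: [0.4727, 0.1954, 0.2761]
orientation: [-0.066, 0.653, 0.752, 0.057]
wrist_force: [-0.4, -0.5, 0.2]
finger_gap: 0.0852
grip_force: 0.0
```

```bash
python3 c.py c6; python3 - <<'E'
from h import *
Rt=R.from_euler("ZYX",[-82,10,0],degrees=True)
for n in("top","scene"):
    z=np.load(n+".npz"); W=cloud(z["d"],z["K"],z["T"]); X=Rt.inv().apply((W-[.511,-.063,.054]).reshape(-1,3)); X=X[z["d"].ravel()>0]
    fl=X[(abs(X[:,0])+abs(X[:,1])<.08)&(abs(X[:,2])<.02)]; A=np.c_[fl[:,:2],np.ones(len(fl))]; s=np.linalg.lstsq(A,fl[:,2],rcond=None)[0]
    q=X[(abs(X[:,0])+abs(X[:,1])<.12)&(X[:,2]>.016)&(X[:,2]<.04)&(X[:,0]>-.104)]*1000
    a=np.radians(45); u=q[:,:2]@np.array([[np.cos(a),-np.sin(a)],[np.sin(a),np.cos(a)]]); m=np.percentile(u,[1,99],axis=0).mean(0)
    print(n,"slope err",np.degrees(s[:2]).round(2),"z0",s[2],"centre",((m[0]-m[1])/2**.5).round(1),((m[0]+m[1])/2**.5).round(1),cv2.minAreaRect(q[:,:2].astype(np.float32)))
    h=X[(X[:,0]<-.108)&(X[:,0]>-.195)&(abs(X[:,1])<.03)&(X[:,2]>.045)&(X[:,2]<.065)]*1000; print(len(h), cv2.minAreaRect(h[:,:2].astype(np.float32)) if len(h)>9 else '')
E
```

```text
top ((498.0295715332031, -321.2923583984375), (136.30027770996094, 185.28675842285156), 81.97002410888672)
scene ((498.0958557128906, -319.6396179199219), (136.39410400390625, 187.51536560058594), 81.70808410644531)
14.325 [-0.75691543 -0.6202626  -0.54235216] [ 0.13  0.16 -0.05  1.36  0.18  1.56]
top slope err [-0.02  0.09] z0 0.004453445814043698 centre 1.9 -0.6 ((0.5919685363769531, -1.9950027465820312), (146.71556091308594, 141.51974487304688), 45.54265213012695)
210 ((-147.23951721191406, -1.9013633728027344), (78.4923324584961, 16.0396671295166), 0.22659896314144135)
scene slope err [-0.04  0.06] z0 0.0033972568733588162 centre -0.2 -0.1 ((-0.5929908752441406, 0.5425262451171875), (142.23843383789062, 147.93148803710938), 45.350341796875)
222 ((-148.32879638671875, -1.216278076171875), (18.780759811401367, 79.39038848876953), 89.5645523071289)
```

View pics/c6.png

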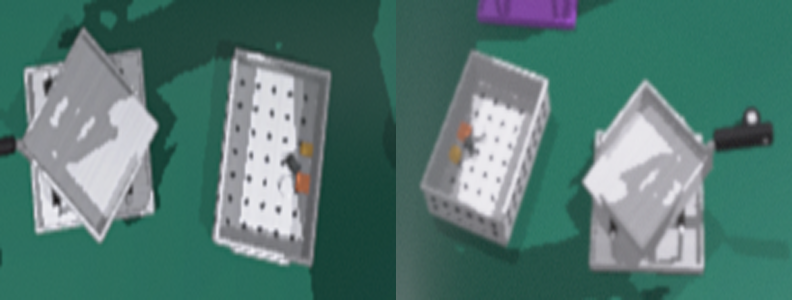

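The pictures show the empty tray seated on the grey stand at (90,135) in the left half. Its centre is within about 2 mm, it is square to under 1°, and the slope is right. The four blanks are in the basket, which has not moved.

```bash
python3 -c "
from workcell import *
print(hand_in())"
```

```text
the job is handed in; nothing more can be done
None
```

I handed in the job at about 14 s on the robot's clock: all four blanks are in the unmoved basket, and the empty tray is released on the grey stand, spout to the low end, within about 2 mm of centre and 1° of square.

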